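Seat the plastic reagent bottles in their matching holders

TASK

Set each of the four plastic reagent bottles upright in the bottle holder made for it: round bottles in the round holders, square bottles in the square ones, large in large and small in small, each standing fully down on the holder's floor. Set them down gently without dropping them, and leave the amber glass bottle and the beaker standing where they are.

Things in the scene. Friction and masses are not known exactly. Their poses are not given: they have to be found in the camera images.
- bottle_round_large: The large round bottle: loose, closed, upright, off-white plastic, round body, 64 mm in diameter, 140 mm tall over all. Its round grey cap, 38 mm in diameter and 28 mm high, is fast (does not turn) and is at the top, over a 10 mm neck and a shoulder that slopes in; it is a good place to grip. Weighs 0.18 to 0.4 kg. Origin: centre of the underside; z up the bottle.
- bottle_round_small: The small round bottle: loose, closed, upright, off-white plastic, round body, 46 mm in diameter, 105 mm tall over all. Its round grey cap, 30 mm in diameter and 24 mm high, is fast (does not turn) and is at the top, over a 10 mm neck and a shoulder that slopes in; it is a good place to grip. Weighs 0.08 to 0.19 kg. Origin: centre of the underside; z up the bottle.
- bottle_square_large: The large square bottle: loose, closed, upright, off-white plastic, square body, 58 x 58 mm, its sides along the body's x and y axes, 140 mm tall over all. Its round grey cap, 38 mm in diameter and 28 mm high, is fast (does not turn) and is at the top, over a 10 mm neck and a shoulder that slopes in; it is a good place to grip. Weighs 0.18 to 0.4 kg. Origin: centre of the underside; z up the bottle.
- bottle_square_small: The small square bottle: loose, closed, upright, off-white plastic, square body, 44 x 44 mm, its sides along the body's x and y axes, 105 mm tall over all. Its round grey cap, 30 mm in diameter and 24 mm high, is fast (does not turn) and is at the top, over a 10 mm neck and a shoulder that slopes in; it is a good place to grip. Weighs 0.08 to 0.19 kg. Origin: centre of the underside; z up the bottle.
- holder_round_large: The large round bottle holder: fixed to the bench, a low aluminium cup open at the top, round, 80 mm inside diameter, walls 5 mm thick, 28 mm high over all, inner floor 6 mm above the bench. For the large round bottle, with 8 mm to spare on each side. Origin: centre of the underside; z up.
- holder_round_small: The small round bottle holder: fixed to the bench, a low aluminium cup open at the top, round, 62 mm inside diameter, walls 5 mm thick, 28 mm high over all, inner floor 6 mm above the bench. For the small round bottle, with 8 mm to spare on each side. Origin: centre of the underside; z up.
- holder_square_large: The large square bottle holder: fixed to the bench, a low aluminium cup open at the top, square, 74 x 74 mm inside, its sides along the body's x and y axes, walls 5 mm thick, 28 mm high over all, inner floor 6 mm above the bench. For the large square bottle, with 8 mm to spare on each side. Origin: centre of the underside; z up.
- holder_square_small: The small square bottle holder: fixed to the bench, a low aluminium cup open at the top, square, 60 x 60 mm inside, its sides along the body's x and y axes, walls 5 mm thick, 28 mm high over all, inner floor 6 mm above the bench. For the small square bottle, with 8 mm to spare on each side. Origin: centre of the underside; z up.
- amber_bottle: Bystander: a loose round amber glass bottle with a black cap, 56 mm in diameter, 125 mm tall, standing among the plastic bottles. Origin: centre of the underside; z up.
- beaker: Bystander: a loose empty glass beaker, 70 mm in diameter at the rim, 85 mm tall, standing among the holders. Origin: centre of the underside; z up.
There are look-alikes about, which are no part of the job. What is shaped like the bottle_round_small but turquoise is not meant. What is shaped like the bottle_round_large but pink is not meant.

How it is judged:
By the outcome, as a careful person would: the job done as asked, in the order asked, and still so for the second after the job is handed in, with the robot touching nothing.
It also fails if it takes over 96 s, if anything falls off the work surface, if the arm or the gripper's body presses on something with over 40 N, if the wrist force passes 120 N, or if a joint passes its speed limit or range.

ROBOT

A 6-joint arm with a two-finger parallel gripper is mounted at the origin on the work surface. World frame = base frame: x ahead of the robot, y to its left, z up, the work surface at z = 0. Lengths are in mm, angles in rad, forces in N, time in s.
With the tool pointing down it reaches from about 300 to 775 mm from the base axis. Payload 14.6 kg.
Tool frame: the origin (TCP) lies between the finger pads; the fingertips stand 22 mm ahead of it and the grasp point (between the pads) lies 3 mm ahead of it (finger_overhang is the distance from the TCP to the fingertips, in mm); z points along the fingers, y is the direction in which the jaws open and shut (so a half turn about z gives the same grasp; the last joint's range is limited). The gripper opens to 94 mm and grips with 3 to 60 N. Pads are 16 mm wide; open, the fingers measure 119 mm over their backs; the gripper's body (75 mm by 177 mm) begins 78 mm behind the grasp point.
Start: joints at [1.042, 0.3, 1.521, -0, 1.321, -0.067], TCP at [245.054, 492.38, 227.446] pointing down, gripper open.
Joint ranges: [-3.03, 3.03], [-0.79, 2.21], [0.23, 2.52], [-1.04, 4.18], [0, 3.07], [-2.55, 2.55]. Speed limits (rad/s): [2.22, 2.22, 2.57, 3.14, 3.14, 3.14].

INTERFACE

Orientations are given as [roll, pitch, yaw] about the fixed x, y, z axes, in that order (R = Rz(yaw) Ry(pitch) Rx(roll)).
In Python, from cell import * gives the robot as it stands.
- The arm moves only by the tool jog_arm, never from a script. Its argument "increments" is a list of rows, each a list of 7 numbers: the shift along the tool's x, y, z in cm, then the turn, a rotation vector about the tool's x, y, z in degrees, then the finger opening in cm, from 0 to 9.4. In form: [[x, y, z, wx, wy, wz, grip], ...]. A call has 1 to 20 rows; each row shifts and turns the commanded pose from where the row before left it, along the tool's axes as they then stand; what a row does not reach is not made up. A row lasts 1/8 s, in which the tool goes at most 62.5 mm and 10.7 degrees, less where a joint would pass 70% of its speed; a pose out of reach is approached as far as the arm can. A call is refused whole if a number of a shift passes 6.25 or a number of a turn 10.7, either way. A call with a gripper value outside its range is refused whole. The fingers move at their own pace and stop on an object; "squeeze" is the grip in N (left out, the last holds). Time passes only in rows, so rows that do not move let the fingers close. It gives the time, the measured TCP pose, the force and the opening at its end, in the units of the state.
- read_state(): the state, without advancing time (a new reading comes with each control period).
- camera(name): name is "side" or "top" or "wrist"; returns a dict with "image" (480x640x3 uint8, red, green, blue), "K" (3x3 intrinsics, pixels), "k1" (the pictures are not rectified: a ray, as slopes to the right and down, at radius r is drawn at 1 + k1 r^2 times it, then the intrinsics apply), "rvec" (rotation vector, rad) and "tvec" (3), from world to camera coordinates, as OpenCV has them. Camera axes: x right, y down, z forward; pixel columns grow to the right and rows downward; lengths in mm; the calibration is good to about 2 mm. A picture is of the moment at which its call begins. There is no depth.
- sign_off(): hands the job in, once; it reports no verdict.
Trained networks look in a picture, given as the dict that the camera call returned (one of the last four; its "shot" number tells which), for a name from the list of things; names that differ only in an ending like _2 or _b are one class to them, and where a whole thing is asked for, a point or a joint stands for the part that bears it (a point fixed in the world has none). Each returns a list of dicts, best first, with "conf" (0 to 1); they miss things now and then, are a little off and sometimes report something else, mostly with a low value. They report only what shows in the picture. A call takes as long as a camera call. They do not tell look-alikes from the thing itself.
- recognise(picture, name): "centre" ([x, y, z] in mm, in the coordinates of the camera as it stood for that picture, good to about 4 mm: the middle of the surface that is visible of it).
- regions_of(picture, name): "mask" (480x640 bool, what is visible of it).
The state is a dict: "clock": time; "joints": joint angles; "qd": joint speeds; "effort": joint torques, N m; "eef_pos": TCP position; "eef_rot": TCP orientation; "wrist_force": force on the tool from outside, world axes, zero at the start; "moment": the same for the moment, N m; "finger_gap": finger opening in mm.
Only numpy, scipy, OpenCV 4.12 (cv2) and the standard library are available. Lean on these libraries where they do the work, as an engineer would, in place of code of your own. Each camera call takes 0.05 s, during which the arm holds its last target.

## Working session

There is one attempt and no reset: what is moved stays moved. The work goes in short steps, Python scripts to look and compute and a tool call to move; the robot and the scene stay as the last step left them, time stands still between calls to the robot, and variables do not carry over. Pictures are saved under pics/ and viewed, and the job is handed in when it is done.

Besides the shell and the picture viewer there is one more tool, called after "Emit:" as name([rows], argument=value, ...), one row to a line, values as JSON. jog_arm: Moves the arm, as the interface text tells. Its arguments: {"type":"object","properties":{"increments":{"type":"array"},"squeeze":{"type":"number"}},"required":["increments"]}

```bash
mkdir -p pics; ls; cat > h.py <<'E'
import numpy as np, cv2
from cell import *
from scipy.spatial.transform import Rotation as R
def save(p,n): cv2.imwrite('pics/'+n+'.png',cv2.cvtColor(p['image'],cv2.COLOR_RGB2BGR))
def proj(p,X):
    X=np.atleast_2d(np.array(X,float)); Rm=cv2.Rodrigues(np.array(p['rvec'],float))[0]
    c=X@Rm.T+np.array(p['tvec']).ravel(); s=c[:,:2]/c[:,2:]; r2=(s**2).sum(1,keepdims=True)
    s=s*(1+p['k1']*r2); K=np.array(p['K']); return s@K[:2,:2].T+K[:2,2]
def ray(p,uv):
    K=np.array(p['K'],float); s=cv2.undistortPoints(np.array(uv,float).reshape(-1,1,2),K,np.array([p['k1'],0,0,0.]))[:,0]
    Rm=cv2.Rodrigues(np.array(p['rvec'],float))[0]; t=np.array(p['tvec'],float).ravel()
    d=np.c_[s,np.ones(len(s))]@Rm; return -Rm.T@t,d
def atz(p,uv,z):
    o,d=ray(p,uv); return o+d*((z-o[2])/d[:,2:])
def c2w(p,c):
    Rm=cv2.Rodrigues(np.array(p['rvec'],float))[0]; return Rm.T@(np.array(c)-np.array(p['tvec']).ravel())
B=['bottle_round_large','bottle_round_small','bottle_square_large','bottle_square_small']
H=['holder_round_large','holder_round_small','holder_square_large','holder_square_small']
A=['amber_bottle','beaker']
E
python3 - <<'E'
from h import *
print(read_state())
for n in ['top','side','wrist']:
    p=camera(n); save(p,n+'0'); print(n,p['tvec'],p['rvec'],p['k1'])
    o,_=ray(p,[[320,240]]);print('cam at',o)
    for k in B+H+A:
        for r in recognise(p,k): print(k,round(r['conf'],2),np.round(c2w(p,r['centre'])),np.round(proj(p,c2w(p,r['centre']))[0]))
E
```

```text
pics
{'clock': 0.0, 'joints': array([ 1.04241456e+00,  3.00475151e-01,  1.52159429e+00,  1.17982171e-05,
        1.32066483e+00, -6.65995059e-02]), 'qd': array([ 2.79376455e-04,  8.12069993e-04,  3.30246191e-05,  6.89043589e-04,
       -4.24526813e-04,  8.48914617e-04]), 'effort': array([-3.08123317e-04, -5.31819284e+01, -3.52724111e+01,  7.07415864e-02,
        2.44884094e-02, -6.26700739e-05]), 'eef_pos': array([244.93099853, 492.19041744, 226.87849652]), 'eef_rot': array([-3.14045432e+00, -8.73775380e-05,  2.67980742e+00]), 'wrist_force': array([ 0.19069127,  0.72141226, -0.08418483]), 'moment': array([-0.02418298, -0.0101383 ,  0.01815785]), 'finger_gap': 93.45297590437035}
top [  -1.47487914  516.10946872 1156.28038302] [ 2.20757559 -2.19002623  0.04026482] -0.1182650993223698
cam at [ 468.59203058   -2.36270313 1176.33813575]
bottle_round_large 0.74 [ 378. -185.   97.] [409. 304.]
bottle_round_large 0.62 [ 484. -155.  101.] [395. 253.]
bottle_round_large 0.51 [517.  -6.  86.] [324. 237.]
bottle_round_large 0.32 [ 649. -217.    4.] [416. 182.]
bottle_round_small 0.91 [432. 389. 
[... 1261 characters left out ...]
.72 [675.  -6.  14.] [380. 241.]
holder_square_small 0.29 [419. 287.  58.] [242. 160.]
amber_bottle 0.65 [513. -25.  73.] [308. 243.]
amber_bottle 0.24 [488. 141.  79.] [281. 188.]
beaker 0.72 [667. 193.  55.] [352. 169.]
wrist [-549.96098432  -25.99905625  389.99527415] [-2.46589287 -1.52631368 -0.21199563] -0.052829083590650215
cam at [172.65479247 528.26656495 382.56255443]
bottle_round_small 0.81 [404. 310.  67.] [225. 444.]
bottle_round_small 0.71 [423. 404.  90.] [321. 442.]
bottle_square_large 0.82 [457. 190.  14.] [170. 477.]
bottle_square_small 0.25 [460. 191.  12.] [173. 477.]
holder_round_small 0.72 [532. 410.   4.] [367. 451.]
holder_square_large 0.62 [534. 408.   4.] [366. 453.]
```

View pics/top0.png

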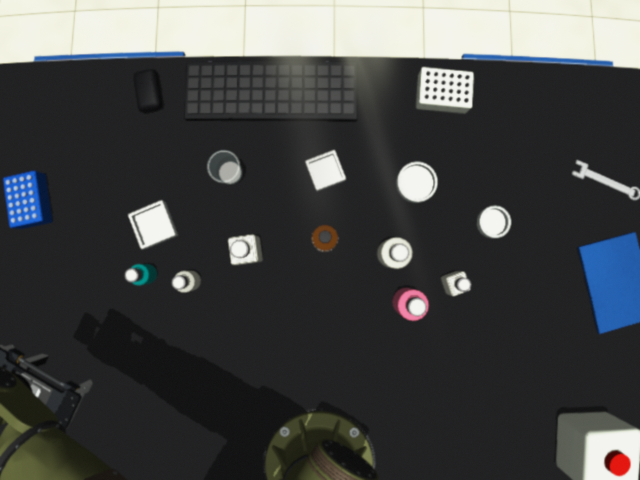

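View pics/side0.png

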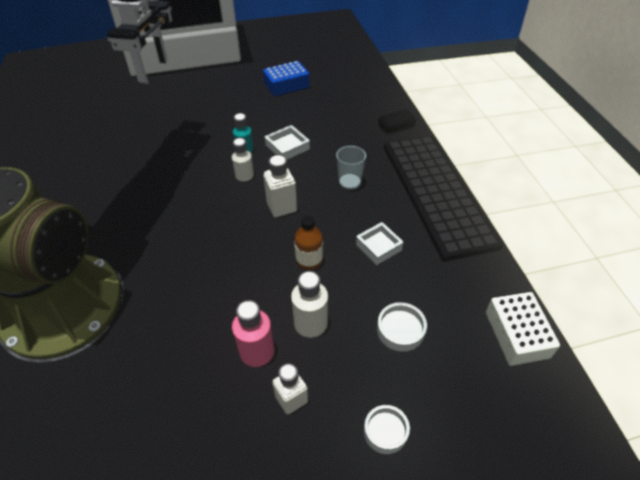

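View pics/wrist0.png

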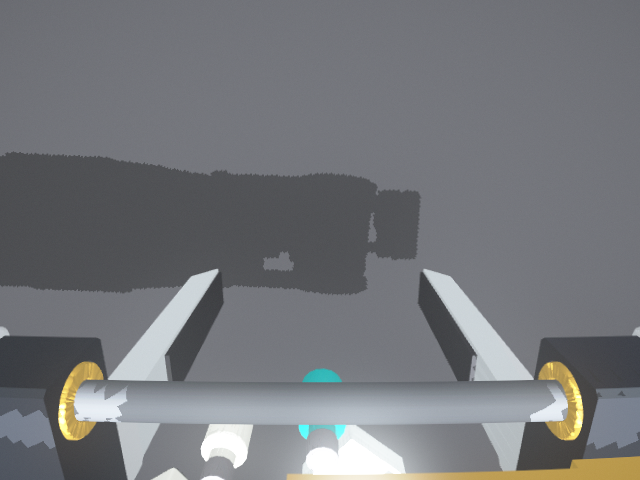

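The four cream bottles are the ones meant. In the top view they are round large (396,253), round small (185,281), square large (243,249) and square small (457,284). The look-alikes are pink (411,304) and turquoise (139,274), and the amber bottle is at (325,238). I'll enlarge crops to confirm this and fit models to the masks in both views.

```bash
cat > fit.py <<'E'
from h import *
from scipy.optimize import minimize
def circ(r,z,n=48):
    a=np.arange(n)*2*np.pi/n; return np.c_[r*np.cos(a),r*np.sin(a),np.full(n,z)]
def sq(s,z):
    h=s/2; return np.array([[h,h,z],[-h,h,z],[-h,-h,z],[h,-h,z]])
def model(n):
    L='large' in n
    if 'bottle' in n:
        ht,cd,ch=(140,38,28) if L else (105,30,24)
        nk=ht-ch-10; sh=nk-(12 if L else 10)
        b=64 if L else 46
        f=(lambda z:circ(b/2,z)) if 'round' in n else (lambda z:sq(58 if L else 44,z))
        return [np.r_[f(0),f(sh)],np.r_[f(sh),circ(cd/2*0.9,nk)],np.r_[circ(cd/2*.85,nk),circ(cd/2*.85,ht-ch)],np.r_[circ(cd/2,ht-ch),circ(cd/2,ht)]]
    f=circ((80 if L else 62)/2+5,0) if 'round' in n else sq((74 if L else 60)+10,0)
    g=f.copy(); g[:,2]=28; return [np.r_[f,g]]
def pose(m,q):
    c,s=np.cos(q[3]),np.sin(q[3]); Rm=np.array([[c,-s,0],[s,c,0],[0,0,1]]); return m@Rm.T+q[:3]
S=4
def render(p,n,q,sc=S):
    im=np.zeros((480*2,640*2),np.uint8)
    for m in model(n):
        uv=(proj(p,pose(m,q))*2+.5); h=cv2.convexHull((uv*16).astype(np.int32)); cv2.fillConvexPoly(im,h,255,cv2.LINE_AA,4)
    return im
def mask(p,n,x):
    best=None
    for r in regions_of(p,n):
        m=r['mask']; ys,xs=np.nonzero(m)
        d=np.hypot(*(np.array([xs.mean(),ys.mean()])-proj(p,x)[0]))
        if d<25 and (best is None or d<best[0]): best=(d,m,r['conf'])
    return best
def blur(a): return cv2.GaussianBlur(a.astype(np.float32)/255,(0,0),3)
def fit(n,views,q0,yaw=True,z=True):
    T=[(p,blur(cv2.resize(m.astype(np.uint8)*255,None,fx=2,fy=2,interpolation=cv2.INTER_LINEAR))) for p,m in views]
    def q(v): return np.array([v[0],v[1],v[2] if z else 0,v[3]/50 if yaw else 0])
    def cost(v): return sum(((blur(render(p,n,q(v)))-t)**2).sum() for p,t in T)+0.05*(v[2]**2)
    best=None
    for y in ([0,20,40,60] if yaw else [0]):
        s0=np.array([q0[0],q0[1],0,y]); sim=np.array([s0,s0+[10,0,0,0],s0+[0,10,0,0],s0+[0,0,8,0],s0+[0,0,0,12]])
        r=minimize(cost,s0,method='Nelder-Mead',options=dict(initial_simplex=sim,maxiter=150,xatol=.1,fatol=.1))
        if best is None or r.fun<best.fun: best=r
    return q(best.x),best.fun
X0={'bottle_round_large':(483,-160,70),'bottle_round_small':(420,285,52),'bottle_square_large':(488,150,70),'bottle_square_small':(420,-300,52),
'holder_round_large':(650,-214,14),'holder_round_small':(558,-394,14),'holder_square_large':(544,387,14),'holder_square_small':(672,-5,14)}
E
python3 - <<'E'
from fit import *
P={}
for v in ['top','side']:
    P[v]=camera(v)
M={}
for n in X0:
    for v in P: M[n,v]=mask(P[v],n,X0[n])
for n in X0:
    vs=[(P[v],M[n,v][1]) for v in P if M[n,v]]
    if not vs: print(n,'none'); continue
    allq,c=fit(n,vs,X0[n],'square' in n)
    sing=[np.round(fit(n,[x],X0[n],'square' in n,z=False)[0][[0,1,3]],2) for x in vs]
    print(n,[M[n,v][2] if M[n,v] else None for v in P],np.round(allq,2),round(c),sing,flush=True)
tiles=[]
for n in B:
  row=[]
  for v in P:
    u=proj(P[v],X0[n])[0].astype(int); c=P[v]['image'][u[1]-30:u[1]+30,u[0]-30:u[0]+30]
    row.append(cv2.resize(c,(190,190),interpolation=cv2.INTER_CUBIC))
  tiles.append(np.vstack(row))
save({'image':np.hstack(tiles)},'crops0')
E
```

```text
bottle_round_large [0.76, None] [ 485.37 -158.58   -2.85    0.  ] 6 [array([ 485.41, -158.1 ,    0.  ])]
bottle_round_small [0.78, 0.96] [418.42 300.97  -1.41   0.  ] 48 [array([419.6 , 300.31,   0.  ]), array([417.54, 299.8 ,   0.  ])]
bottle_square_large [None, 0.57] [ 4.9123e+02  1.8791e+02 -1.9450e+01  1.1000e-01] 55 [array([4.8873e+02, 1.6719e+02, 8.0000e-02])]
bottle_square_small [0.75, 0.76] [ 418.92 -298.86   -3.34    1.83] 228 [array([ 4.1871e+02, -2.9876e+02,  3.8000e-01]), array([ 4.1889e+02, -2.9996e+02,  2.2000e-01])]
holder_round_large [0.86, 0.89] [ 647.77 -214.6    -3.89    0.  ] 75 [array([ 647.05, -214.15,    0.  ]), array([ 646.8 , -216.25,    0.  ])]
holder_round_small [0.77, 0.68] [ 558.93 -394.15   -3.28    0.  ] 109 [array([ 558.72, -393.47,    0.  ]), array([ 558.29, -395.03,    0.  ])]
holder_square_large [0.72, 0.81] [ 5.4573e+02  3.8745e+02 -1.9900e+00  3.9000e-01] 110 [array([5.4577e+02, 3.8659e+02, 3.9000e-01]), array([5.4402e+02, 3.8610e+02, 3.7000e-01])]
holder_square_small [0.87, 0.94] [ 6.7105e+02 -8.2700e+00 -1.4300e+00  3.7000e-01] 62 [array([670.95,  -8.45,   1.95]), array([ 6.7041e+02, -9.3700e+00,  3.7000e-01])]
```

View pics/crops0.png

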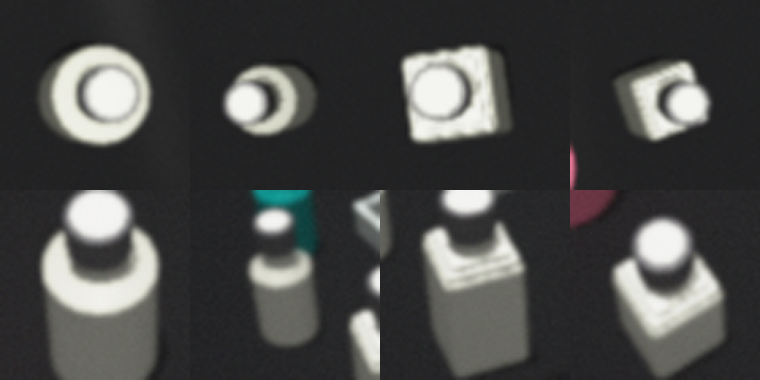

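The crops confirm cream bodies with round, round, square and square outlines, so these are the right four. Pink and turquoise appear only at the crop edges. Two bottle masks were missing or poor, so I'll retry those and check them with overlays.

```bash
python3 - <<'E'
from fit import *
P={v:camera(v) for v in ['top','side']}
Q={'bottle_round_small':[418.4,301,0,0],'bottle_square_small':[418.8,-299.5,0,.3],'holder_round_large':[647.3,-215,0,0],'holder_round_small':[558.7,-394.2,0,0],'holder_square_large':[545.5,387,0,.38],'holder_square_small':[670.8,-8.6,0,.375]}
for n in ['bottle_round_large','bottle_square_large','bottle_square_small']:
    vs=[]
    for v in P:
        m=mask(P[v],n,X0[n])
        print(n,v,m and (m[0],m[2],m[1].sum()))
        if m: vs.append((P[v],m[1])); print('  single',fit(n,[vs[-1]],X0[n],'square' in n,z=False))
    if vs:
        q,c=fit(n,vs,X0[n],'square' in n); print('  all',np.round(q,2),c); Q[n]=q
for v in P:
    im=cv2.resize(P[v]['image'],None,fx=2,fy=2,interpolation=cv2.INTER_CUBIC)
    for n in Q:
        h=cv2.findContours((render(P[v],n,Q[n])>127).astype(np.uint8),cv2.RETR_EXTERNAL,cv2.CHAIN_APPROX_NONE)[0]
        cv2.drawContours(im,h,-1,(255,0,0),1)
    save({'image':im[300:900,200:1000] if v=='side' else im[260:700,220:1020]},'ov_'+v)
E
```

```text
bottle_round_large top (np.float64(1.8750768657189034), 0.8, np.int64(786))
  single (array([ 486.01308448, -158.62802135,    0.        ,    0.        ]), np.float64(56.868886618712395))
bottle_round_large side (np.float64(2.843962087190402), 0.78, np.int64(1883))
  single (array([ 484.74986246, -159.6294531 ,    0.        ,    0.        ]), np.float64(103.37497114015962))
  all [ 485.29 -158.22   -2.65    0.  ] 150.31390842937193
bottle_square_large top (np.float64(7.057585392645685), 0.91, np.int64(848))
  single (array([4.90530782e+02, 1.67047298e+02, 0.00000000e+00, 1.24697828e-01]), np.float64(58.432364121463614))
bottle_square_large side (np.float64(2.0461409333313467), 0.87, np.int64(1536))
  single (array([4.88053316e+02, 1.67388355e+02, 0.00000000e+00, 9.33479662e-02]), np.float64(76.49825859698505))
  all [ 4.8912e+02  1.6792e+02 -1.4400e+00  1.0000e-01] 163.4599329357985
bottle_square_small top (np.float64(2.0858678902935854), 0.92, np.int64(556))
  single (array([ 4.19897037e+02, -2.99092690e+02,  0.00000000e+00,  3.54886046e-01]), np.float64(35.06909283083165))
bottle_square_small side (np.float64(3.248249869764695), 0.59, np.int64(1136))
  single (array([ 4.18412347e+02, -3.00446972e+02,  0.00000000e+00,  1.88865709e-01]), np.float64(216.8502736130925))
  all [ 4.1900e+02 -2.9901e+02 -4.2000e+00  2.4000e-01] 252.8376025143879
```

View pics/ov_top.png

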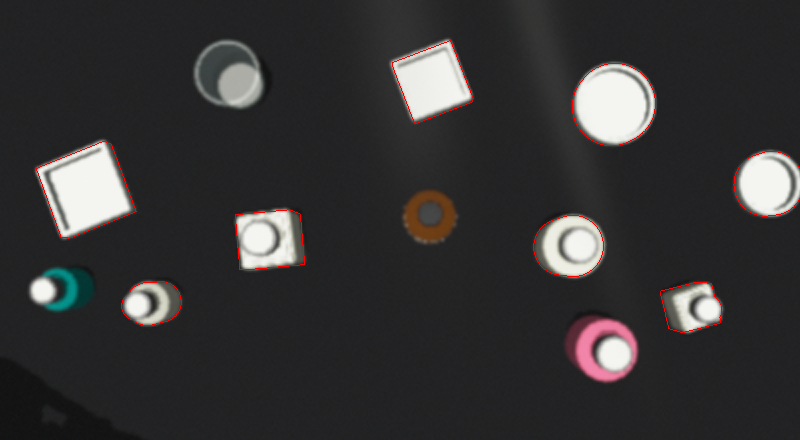

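View pics/ov_side.png

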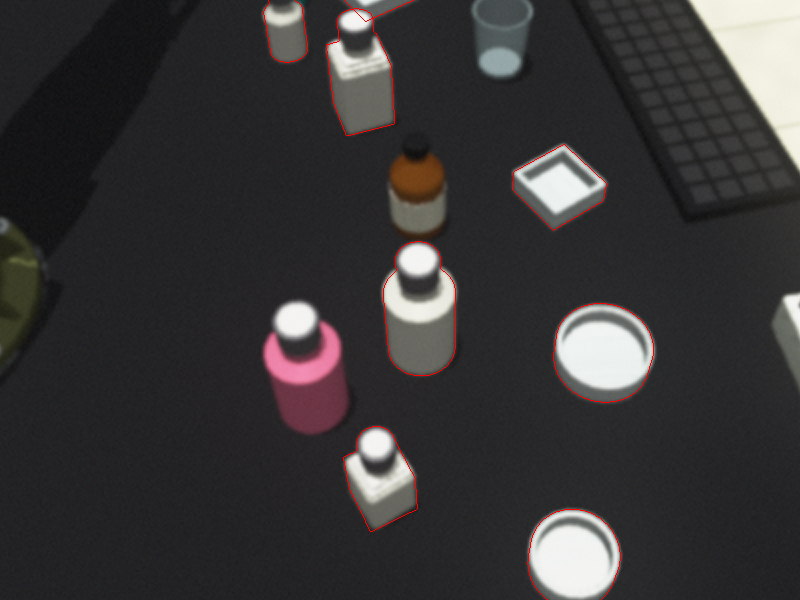

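Overlays fit well in both views: each outline sits on its bottle or holder, and the bottoms come out at z≈0 within about 3 mm. First I turn the tool to yaw π/2, so that tool x = world +y, tool y = world +x and tool z = down. Then I go above the small round bottle.

Emit:
jog_arm([
  [0, 0, 0, 0, 0, 9.0, 7],
  [0, 0, 0, 0, 0, 9.0, 7],
  [0, 0, 0, 0, 0, 9.0, 7],
  [0, 0, 0, 0, 0, 9.0, 7],
  [0, 0, 0, 0, 0, 9.0, 7],
  [0, 0, 0, 0, 0, 9.0, 7],
  [0, 0, 0, 0, 0, 9.5, 7],
  [-2, 2, 0, 0, 0, 0, 7],
  [-3.4, 3.0, 0, 0, 0, 0, 7],
  [-3.4, 3.0, 0, 0, 0, 0, 7],
  [-3.4, 3.0, 0, 0, 0, 0, 7],
  [-3.4, 3.0, 0, 0, 0, 0, 7],
  [-2, 2, 0, 0, 0, 0, 7],
  [-1.6, 1.4, 0, 0, 0, 0, 7],
  [0, 0, 0, 0, 0, 0, 7],
  [0, 0, 0, 0, 0, 0, 7],
], squeeze=25)

```text
clock: 4.95
eef_pos: [418.8, 300.9, 227.4]
eef_rot: [-3.141, -0.0, 1.572]
wrist_force: [-0.9, 0.9, 0.1]
finger_gap: 69.9
```

```bash
python3 - <<'E'
from h import *
s=read_state(); print(s['eef_pos'],s['eef_rot'],s['joints'],s['finger_gap'],s['clock'])
p=camera('wrist'); save(p,'w1')
for n,x in [('bottle_round_small',[418.5,300.5,105])]:
    print(n,proj(p,x),[ (r['conf'],c2w(p,r['centre'])) for r in recognise(p,n)])
E
```

```text
[418.7759453  300.94066115 227.40745386] [-3.14139075e+00 -8.65055594e-05  1.57165531e+00] [5.51994440e-01 2.23568096e-01 1.61727523e+00 1.86164657e-04
 1.30087604e+00 5.51085791e-01] 69.92154190500962 4.95
bottle_round_small [[321.97009405 232.49632306]] [(0.88, array([426.61293659, 396.18798144, 104.32852795])), (0.79, array([416.14823908, 314.16427264,  70.32939119]))]
```

View pics/w1.png

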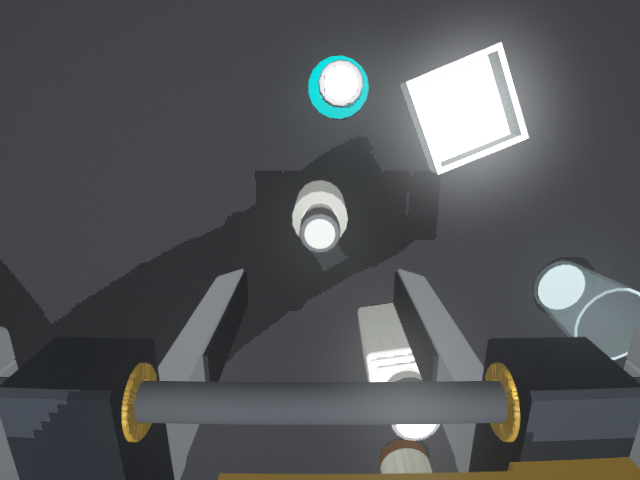

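The wrist view shows the cream bottle's cap top at (320,234) against a predicted (322,232), so the fit agrees to about 1 mm. Turquoise is at (339,85), out of the way. Now I descend and grip.

Emit:
jog_arm([
  [0, 0, 3, 0, 0, 0, 7],
  [0, 0, 4, 0, 0, 0, 7],
  [0, 0, 3, 0, 0, 0, 7],
  [0, 0, 1.9, 0, 0, 0, 7],
  [0, 0, 1, 0, 0, 0, 7],
  [0, 0, 0, 0, 0, 0, 7],
  [0, 0, 0, 0, 0, 0, 0],
  [0, 0, 0, 0, 0, 0, 0],
  [0, 0, 0, 0, 0, 0, 0],
  [0, 0, 0, 0, 0, 0, 0],
  [0, 0, 0, 0, 0, 0, 0],
  [0, 0, 0, 0, 0, 0, 0],
], squeeze=25)

```text
clock: 6.55
eef_pos: [419.2, 300.5, 98.5]
eef_rot: [3.142, -0.0, 1.572]
wrist_force: [-0.7, 0.3, 1.4]
finger_gap: 29.8
```

Emit:
jog_arm([
  [0, 0, -1.5, 0, 0, 0, 0],
  [0, 0, -3, 0, 0, 0, 0],
  [0, 0, -4, 0, 0, 0, 0],
  [0, 0, -4, 0, 0, 0, 0],
  [0, 0, -2.5, 0, 0, 0, 0],
  [0, 0, -1, 0, 0, 0, 0],
  [0, 0, 0, 0, 0, 0, 0],
  [0, 0, 0, 0, 0, 0, 0],
])

```text
clock: 7.55
eef_pos: [418.9, 300.3, 257.4]
eef_rot: [-3.14, 0.001, 1.571]
wrist_force: [-0.1, -0.2, -1.5]
finger_gap: 29.1
```

```bash
python3 - <<'E'
from h import *
p=camera('side'); save({'image':cv2.resize(p['image'][60:260,180:380],(600,600))},'s2')
s=read_state(); print(s['wrist_force'],s['eef_pos'],s['finger_gap'])
E
```

```text
[ 0.24940676  0.14370531 -1.21848883] [418.91556716 300.33785571 257.37978362] 29.296915826469863
```

View pics/s2.png

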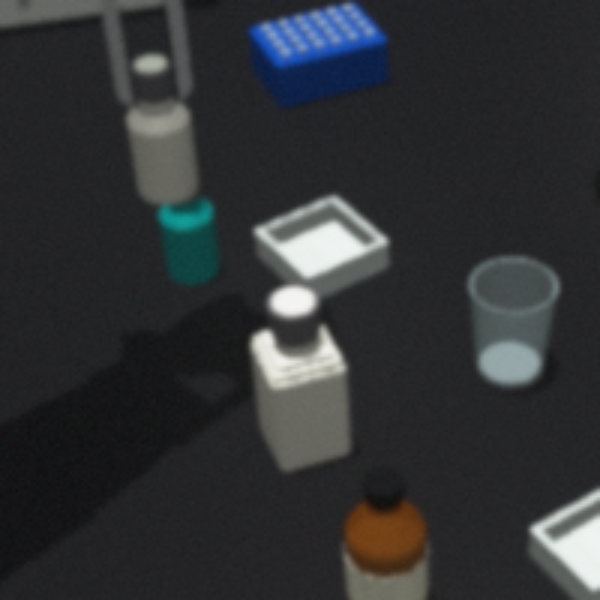

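The view shows the bottle held upright by the cap, above everything else. I carry it over to the small round holder.

Emit:
jog_arm([
  [-2, 0.4, 0, 0, 0, 0, 0],
  [-3, 0.6, 0, 0, 0, 0, 0],
  [-4.4, 0.9, 0, 0, 0, 0, 0],
  [-4.4, 0.9, 0, 0, 0, 0, 0],
  [-4.4, 0.9, 0, 0, 0, 0, 0],
  [-4.4, 0.9, 0, 0, 0, 0, 0],
  [-4.4, 0.9, 0, 0, 0, 0, 0],
  [-4.4, 0.9, 0, 0, 0, 0, 0],
  [-4.4, 0.9, 0, 0, 0, 0, 0],
  [-4.4, 0.9, 0, 0, 0, 0, 0],
  [-4.4, 0.9, 0, 0, 0, 0, 0],
  [-4.4, 0.9, 0, 0, 0, 0, 0],
  [-4.4, 0.9, 0, 0, 0, 0, 0],
  [-4.4, 0.9, 0, 0, 0, 0, 0],
  [-4.4, 0.9, 0, 0, 0, 0, 0],
  [-3.5, 0.7, 0, 0, 0, 0, 0],
  [-2.5, 0.4, 0, 0, 0, 0, 0],
  [-1.2, 0.2, 0, 0, 0, 0, 0],
  [0, 0, 0, 0, 0, 0, 0],
  [0, 0, 0, 0, 0, 0, 0],
])

```text
clock: 10.1
eef_pos: [559.8, -392.5, 258.5]
eef_rot: [-3.142, -0.0, 1.572]
wrist_force: [-0.2, 0.4, -1.1]
finger_gap: 29.4
```

```bash
python3 - <<'E'
from h import *
s=read_state(); print(s['eef_pos'],s['eef_rot'],s['joints'],s['wrist_force'])
p=camera('wrist'); save(p,'w3')
E
```

```text
[ 559.84004528 -392.50651859  258.49303403] [-3.14158712e+00 -1.53131657e-04  1.57225096e+00] [-6.65065368e-01  5.96080184e-01  1.02899027e+00  1.17110694e-04
  1.51662122e+00 -6.66526345e-01] [-0.17646737  0.43925221 -1.12533285]
```

View pics/w3.png

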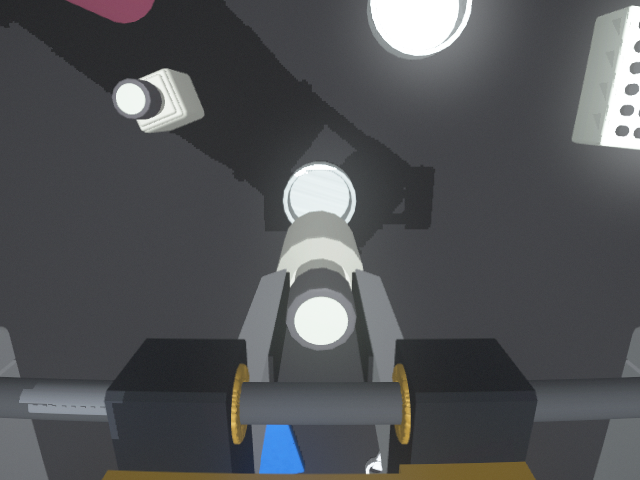

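The holder is centred ahead of the bottle at (320,200). The bottle hangs straight and the position is within 1.5 mm, so I trim that and lower.

Emit:
jog_arm([
  [-0.1, -0.1, 2, 0, 0, 0, 0],
  [0, 0, 4, 0, 0, 0, 0],
  [0, 0, 4, 0, 0, 0, 0],
  [0, 0, 2.5, 0, 0, 0, 0],
  [0, 0, 1.2, 0, 0, 0, 0],
  [0, 0, 0.8, 0, 0, 0, 0],
  [0, 0, 0.5, 0, 0, 0, 0],
  [0, 0, 0.2, 0, 0, 0, 0],
  [0, 0, 0, 0, 0, 0, 0],
  [0, 0, 0, 0, 0, 0, 0],
])

```text
clock: 11.4
eef_pos: [558.8, -394.5, 106.9]
eef_rot: [3.141, 0.0, 1.571]
wrist_force: [0.1, -0.8, -1.8]
finger_gap: 29.1
```

Emit:
jog_arm([
  [0, 0, 0.1, 0, 0, 0, 0],
  [0, 0, 0.1, 0, 0, 0, 0],
  [0, 0, 0, 0, 0, 0, 0],
  [0, 0, 0, 0, 0, 0, 0],
])

```text
clock: 11.9
eef_pos: [558.7, -394.4, 104.6]
eef_rot: [3.141, 0.0, 1.572]
wrist_force: [-0.3, 0.4, 0.7]
finger_gap: 29.4
```

Emit:
jog_arm([
  [0, 0, 0.05, 0, 0, 0, 0],
  [0, 0, 0, 0, 0, 0, 0],
  [0, 0, 0, 0, 0, 0, 0],
])

```text
clock: 12.28
eef_pos: [558.8, -394.6, 104.5]
eef_rot: [3.141, 0.001, 1.571]
wrist_force: [-1.6, 0.2, 5.5]
finger_gap: 29.3
```

The force rose to 5.5 N, so the bottle is on the floor. Release and rise.

Emit:
jog_arm([
  [0, 0, 0, 0, 0, 0, 3.6],
  [0, 0, 0, 0, 0, 0, 5],
  [0, 0, 0, 0, 0, 0, 7],
  [0, 0, 0, 0, 0, 0, 7],
  [0, 0, 0, 0, 0, 0, 7],
  [0, 0, -2, 0, 0, 0, 7],
  [0, 0, -4, 0, 0, 0, 7],
  [0, 0, -4, 0, 0, 0, 7],
  [0, 0, -3, 0, 0, 0, 7],
  [0, 0, 0, 0, 0, 0, 7],
  [0, 0, 0, 0, 0, 0, 7],
])

```text
clock: 13.65
eef_pos: [558.4, -394.2, 233.4]
eef_rot: [-3.141, -0.001, 1.571]
wrist_force: [-0.0, 0.3, -0.0]
finger_gap: 70.1
```

```bash
python3 - <<'E'
from h import *
print(read_state()['eef_pos'])
p=camera('wrist'); save(p,'w4'); print(proj(p,[558.6,-394,111]),proj(p,[419,-299.7,105]))
E
```

```text
[ 558.43571805 -394.24271911  233.435422  ]
[[322.66368777 231.63319628]] [[115.8032018   94.62641864]]
```

View pics/w4.png

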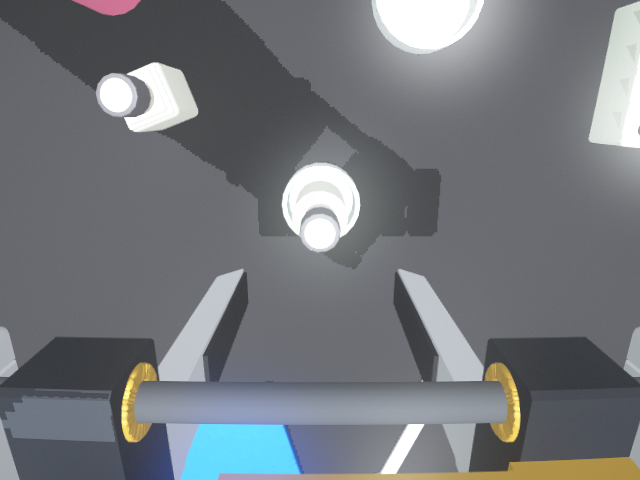

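The small round bottle stands centred in its holder, cap at (320,232). Next is the small square bottle, whose cap is at (119,95) against a predicted (116,95).

Emit:
jog_arm([
  [1.4, -2, 0, 0, 0, 0, 7],
  [2.7, -4, 0, 0, 0, 0, 7],
  [2.7, -4, 0, 0, 0, 0, 7],
  [1.7, -2.5, 0, 0, 0, 0, 7],
  [0.9, -1.4, 0, 0, 0, 0, 7],
  [0, 0, 0, 0, 0, 0, 7],
  [0, 0, 0, 0, 0, 0, 7],
])

```text
clock: 14.58
eef_pos: [420.0, -300.8, 233.5]
eef_rot: [-3.141, -0.0, 1.571]
wrist_force: [0.4, 0.3, -0.7]
finger_gap: 70.0
```

```bash
python3 - <<'E'
from fit import *
print(read_state()['eef_pos'])
p=camera('wrist'); save(p,'w5'); print(proj(p,[419,-299.7,105]))
m=mask(p,'bottle_square_small',[419,-299.7,70])
print(m and m[2]); 
if m: print(fit('bottle_square_small',[(p,m[1])],[419,-299.7],z=False))
E
```

```text
[ 419.9765449  -300.76330902  233.54943529]
[[321.05664427 228.20672778]]
0.87
(array([ 4.18397306e+02, -2.98227452e+02,  0.00000000e+00,  3.25469630e-01]), np.float64(576.5771518042413))
```

View pics/w5.png

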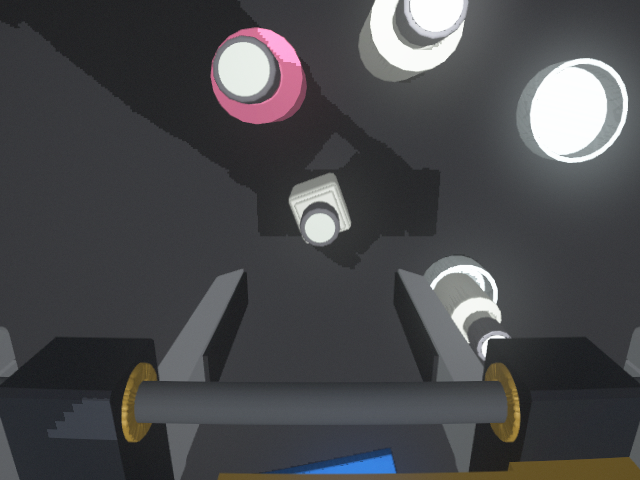

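The wrist view shows the small square cap at (320,228), on prediction, and a yaw of about 0.33. Pink stays clear at (258,75). Descend and grip.

Emit:
jog_arm([
  [0.1, -0.1, 3, 0, 0, 0, 7],
  [0, 0, 4, 0, 0, 0, 7],
  [0, 0, 3.5, 0, 0, 0, 7],
  [0, 0, 2, 0, 0, 0, 7],
  [0, 0, 1, 0, 0, 0, 7],
  [0, 0, 0, 0, 0, 0, 7],
  [0, 0, 0, 0, 0, 0, 0],
  [0, 0, 0, 0, 0, 0, 0],
  [0, 0, 0, 0, 0, 0, 0],
  [0, 0, 0, 0, 0, 0, 0],
  [0, 0, 0, 0, 0, 0, 0],
  [0, 0, 0, 0, 0, 0, 0],
], squeeze=25)

```text
clock: 16.18
eef_pos: [418.7, -299.5, 99.0]
eef_rot: [3.141, 0.0, 1.572]
wrist_force: [-0.2, -0.7, 1.6]
finger_gap: 29.2
```

Emit:
jog_arm([
  [0, 0, -1.5, 0, 0, 0, 0],
  [0, 0, -3, 0, 0, 0, 0],
  [0, 0, -4, 0, 0, 0, 0],
  [0, 0, -4, 0, 0, 0, 0],
  [0, 0, -2.5, 0, 0, 0, 0],
  [0, 0, -1, 0, 0, 0, 0],
  [0, 0, 0, 0, 0, 0, 0],
  [0, 0, 0, 0, 0, 0, 0],
])

```text
clock: 17.18
eef_pos: [418.3, -299.3, 257.9]
eef_rot: [-3.14, -0.001, 1.571]
wrist_force: [-0.9, 0.0, -0.9]
finger_gap: 29.4
```

Emit:
jog_arm([
  [1.5, 1.3, 0, 0, 0, 0, 0],
  [3, 2.6, 0, 0, 0, 0, 0],
  [4, 3.5, 0, 0, 0, 0, 0],
  [4, 3.5, 0, 0, 0, 0, 0],
  [4, 3.5, 0, 0, 0, 0, 0],
  [4, 3.5, 0, 0, 0, 0, 0],
  [4, 3.5, 0, 0, 0, 0, 0],
  [3, 2.6, 0, 0, 0, 0, 0],
  [1.5, 1.2, 0, 0, 0, 0, 0],
  [0, 0, 0, 0, 0, -2.6, 0],
  [0, 0, 0, 0, 0, 0, 0],
  [0, 0, 0, 0, 0, 0, 0],
])

```text
clock: 18.68
eef_pos: [670.2, -9.5, 258.4]
eef_rot: [-3.141, -0.0, 1.616]
wrist_force: [-0.3, -0.8, -0.6]
finger_gap: 29.1
```

```bash
python3 - <<'E'
from h import *
s=read_state(); print(s['eef_pos'],s['eef_rot'],s['joints'],s['wrist_force'])
p=camera('wrist'); save(p,'w6')
p=camera('side'); save({'image':cv2.resize(p['image'][120:320,280:480],(600,600))},'s6')
E
```

```text
[670.23114759  -9.54486384 258.4287116 ] [-3.14072198e+00 -5.75588217e-05  1.61567238e+00] [-6.88543859e-02  5.62221461e-01  1.08069745e+00 -4.17275607e-05
  1.49954532e+00 -1.13727471e-01] [-0.29129558 -0.78205422 -0.60772596]
```

View pics/w6.png

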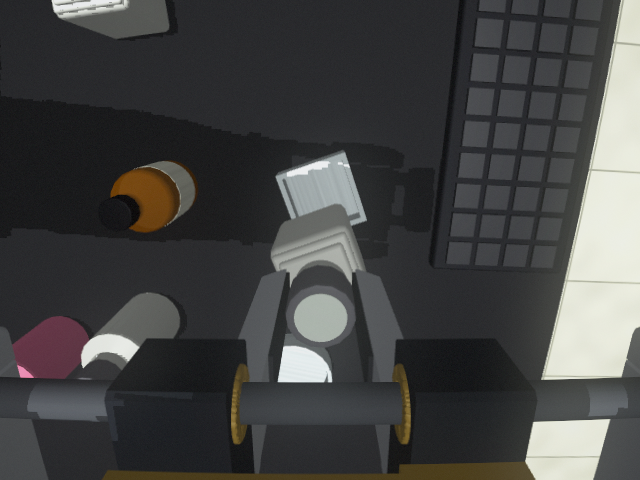

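View pics/s6.png

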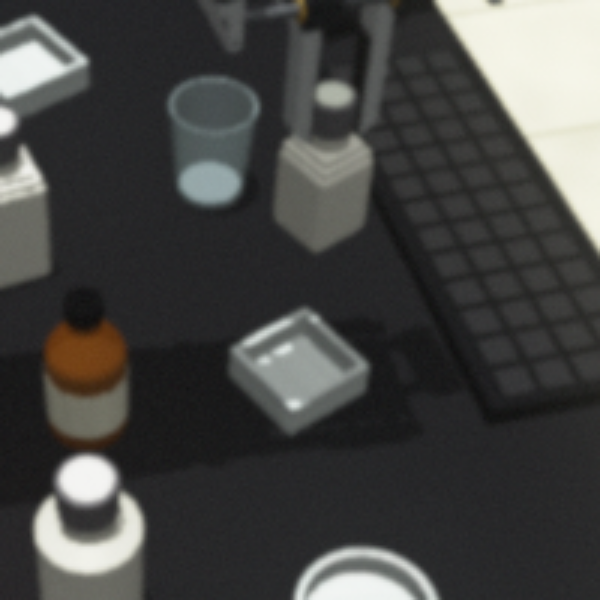

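The bottle hangs straight over the holder, with its sides parallel to the holder's. Lower.

Emit:
jog_arm([
  [0.1, 0.05, 2, 0, 0, 0, 0],
  [0, 0, 4, 0, 0, 0, 0],
  [0, 0, 4, 0, 0, 0, 0],
  [0, 0, 2.5, 0, 0, 0, 0],
  [0, 0, 1.2, 0, 0, 0, 0],
  [0, 0, 0.8, 0, 0, 0, 0],
  [0, 0, 0.5, 0, 0, 0, 0],
  [0, 0, 0.1, 0, 0, 0, 0],
  [0, 0, 0.1, 0, 0, 0, 0],
  [0, 0, 0, 0, 0, 0, 0],
  [0, 0, 0, 0, 0, 0, 0],
])

```text
clock: 20.15
eef_pos: [671.0, -8.3, 107.2]
eef_rot: [3.141, 0.0, 1.617]
wrist_force: [0.1, 0.2, -1.5]
finger_gap: 29.1
```

Emit:
jog_arm([
  [0, 0, 0.1, 0, 0, 0, 0],
  [0, 0, 0.05, 0, 0, 0, 0],
  [0, 0, 0, 0, 0, 0, 0],
  [0, 0, 0, 0, 0, 0, 0],
])

```text
clock: 20.65
eef_pos: [670.9, -8.3, 105.4]
eef_rot: [3.142, -0.0, 1.617]
wrist_force: [-0.1, -0.1, -1.1]
finger_gap: 29.5
```

Emit:
jog_arm([
  [0, 0, 0.05, 0, 0, 0, 0],
  [0, 0, 0.03, 0, 0, 0, 0],
  [0, 0, 0, 0, 0, 0, 0],
  [0, 0, 0, 0, 0, 0, 0],
])

```text
clock: 21.15
eef_pos: [671.0, -8.3, 105.1]
eef_rot: [3.141, 0.0, 1.617]
wrist_force: [-1.0, 0.3, 5.5]
finger_gap: 29.3
```

Contact (5.5 N). Release, rise and turn back.

Emit:
jog_arm([
  [0, 0, 0, 0, 0, 0, 3.6],
  [0, 0, 0, 0, 0, 0, 5],
  [0, 0, 0, 0, 0, 0, 7],
  [0, 0, 0, 0, 0, 0, 7],
  [0, 0, 0, 0, 0, 0, 7],
  [0, 0, -2, 0, 0, 0, 7],
  [0, 0, -4, 0, 0, 0, 7],
  [0, 0, -4, 0, 0, 0, 7],
  [0, 0, -3, 0, 0, 0, 7],
  [0, 0, -1.5, 0, 0, 0, 7],
  [0, 0, 0, 0, 0, 2.6, 7],
  [0, 0, 0, 0, 0, 0, 7],
])

```text
clock: 22.65
eef_pos: [670.7, -8.3, 249.6]
eef_rot: [-3.141, -0.0, 1.572]
wrist_force: [-0.7, -0.1, -1.3]
finger_gap: 70.1
```

```bash
python3 - <<'E'
from h import *
print(read_state()['eef_pos'],read_state()['eef_rot'])
p=camera('wrist'); save(p,'w7')
E
```

```text
[670.70313787  -8.27346693 249.55870856] [-3.14106890e+00 -6.43475565e-05  1.57174890e+00]
```

View pics/w7.png

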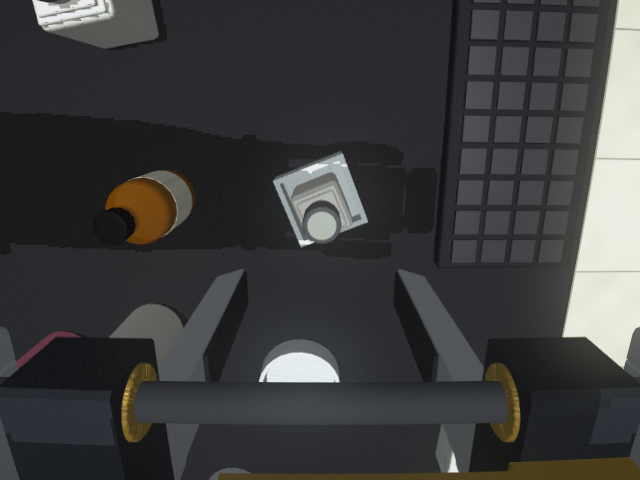

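The small square bottle sits square in its holder at (322,210). Now to the large round bottle.

Emit:
jog_arm([
  [-1.6, -2, 0, 0, 0, 0, 7.5],
  [-3.2, -4, 0, 0, 0, 0, 7.5],
  [-3.3, -4, 0, 0, 0, 0, 7.5],
  [-3.3, -4, 0, 0, 0, 0, 7.5],
  [-2.5, -3, 0, 0, 0, 0, 7.5],
  [-1.2, -1.5, 0, 0, 0, 0, 7.5],
  [0, 0, 0, 0, 0, 0, 7.5],
  [0, 0, 0, 0, 0, 0, 7.5],
])

```text
clock: 23.7
eef_pos: [486.7, -158.8, 249.5]
eef_rot: [-3.142, -0.0, 1.572]
wrist_force: [0.9, -0.8, -0.4]
finger_gap: 74.7
```

```bash
python3 - <<'E'
from h import *
print(read_state()['eef_pos'],read_state()['eef_rot'])
p=camera('wrist'); save(p,'w8'); print(proj(p,[[485.4,-159,140],[485.4,-159,0]]))
E
```

```text
[ 486.74635876 -158.80467366  249.51223699] [-3.14151860e+00 -2.62033011e-04  1.57234526e+00]
[[320.48712873 237.43721748]
 [320.44462131 197.32793901]]
```

View pics/w8.png

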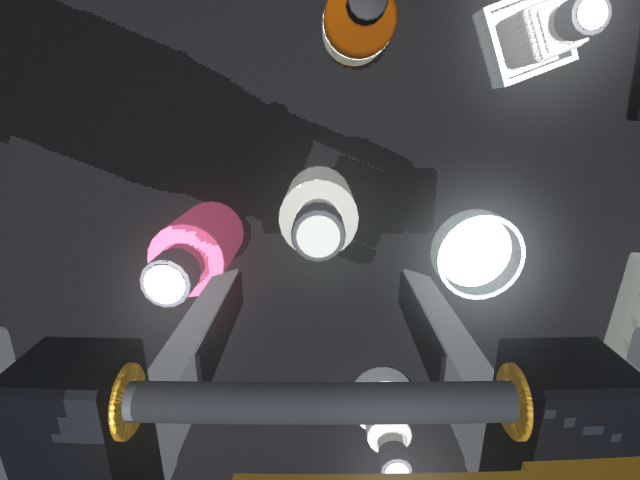

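The large round cap is at (319,236), on prediction. Pink is to the left at (195,250), and with the opening cut to 6 cm the fingers clear it. Descend and grip.

Emit:
jog_arm([
  [0, -0.15, 3, 0, 0, 0, 6],
  [0, 0, 4, 0, 0, 0, 6],
  [0, 0, 2.5, 0, 0, 0, 6],
  [0, 0, 1.5, 0, 0, 0, 6],
  [0, 0, 0.8, 0, 0, 0, 6],
  [0, 0, 0, 0, 0, 0, 6],
  [0, 0, 0, 0, 0, 0, 0],
  [0, 0, 0, 0, 0, 0, 0],
  [0, 0, 0, 0, 0, 0, 0],
  [0, 0, 0, 0, 0, 0, 0],
  [0, 0, 0, 0, 0, 0, 0],
], squeeze=35)

```text
clock: 25.12
eef_pos: [484.8, -159.5, 132.1]
eef_rot: [3.141, 0.0, 1.571]
wrist_force: [0.9, 0.1, 5.4]
finger_gap: 37.1
```

Emit:
jog_arm([
  [0, 0, -1.5, 0, 0, 0, 0],
  [0, 0, -3, 0, 0, 0, 0],
  [0, 0, -4, 0, 0, 0, 0],
  [0, 0, -4, 0, 0, 0, 0],
  [0, 0, -2.5, 0, 0, 0, 0],
  [0, 0, -1, 0, 0, 0, 0],
  [0, 0, 0, 0, 0, 0, 0],
  [0, 0, 0, 0, 0, 0, 0],
])

```text
clock: 26.12
eef_pos: [484.1, -159.3, 290.5]
eef_rot: [-3.14, -0.001, 1.571]
wrist_force: [-0.5, 0.4, -2.7]
finger_gap: 37.3
```

Emit:
jog_arm([
  [-0.5, 1.5, 0, 0, 0, 0, 0],
  [-1, 3, 0, 0, 0, 0, 0],
  [-1.3, 3.8, 0, 0, 0, 0, 0],
  [-1.3, 3.8, 0, 0, 0, 0, 0],
  [-1, 2.7, 0, 0, 0, 0, 0],
  [-0.5, 1.5, 0, 0, 0, 0, 0],
  [0, 0, 0, 0, 0, 0, 0],
  [0, 0, 0, 0, 0, 0, 0],
])

```text
clock: 27.12
eef_pos: [647.0, -215.1, 291.1]
eef_rot: [-3.141, -0.0, 1.572]
wrist_force: [0.2, -0.0, -2.1]
finger_gap: 37.9
```

```bash
python3 - <<'E'
from h import *
s=read_state(); print(s['eef_pos'],s['wrist_force'])
p=camera('wrist'); save(p,'w9')
p=camera('side'); save({'image':cv2.resize(p['image'][180:430,280:530],(600,600))},'s9')
E
```

```text
[ 647.00980463 -215.11491921  291.07806453] [ 0.16868844 -0.03762052 -2.08856102]
```

View pics/w9.png

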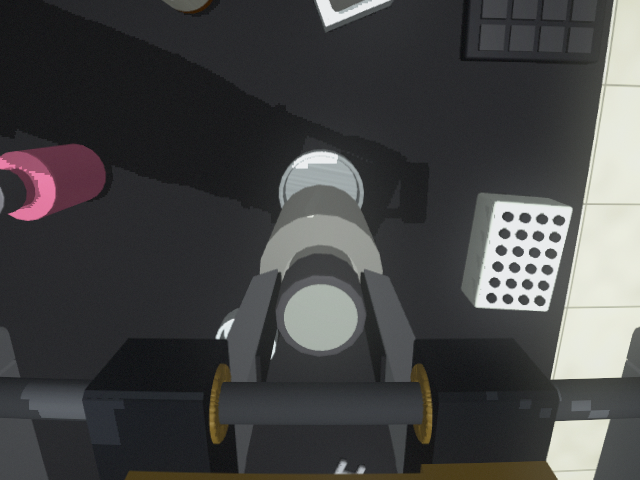

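View pics/s9.png

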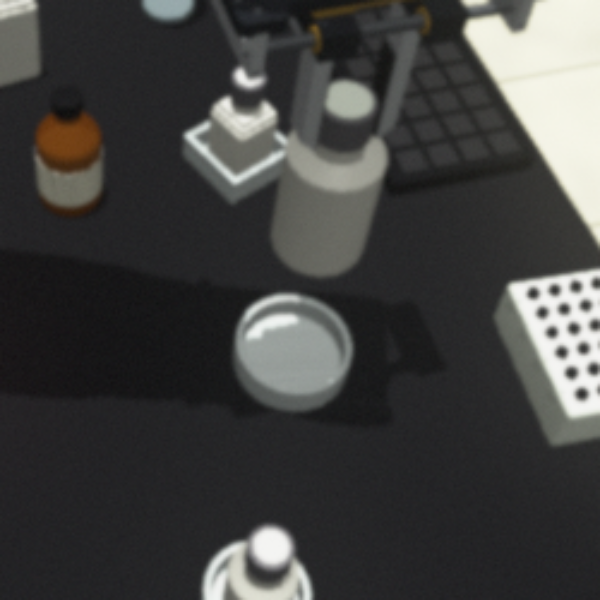

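The large round bottle hangs over its holder, centred at (320,190) in the wrist view. Lower.

Emit:
jog_arm([
  [0, 0, 2, 0, 0, 0, 0],
  [0, 0, 4, 0, 0, 0, 0],
  [0, 0, 4, 0, 0, 0, 0],
  [0, 0, 2.5, 0, 0, 0, 0],
  [0, 0, 1.2, 0, 0, 0, 0],
  [0, 0, 0.8, 0, 0, 0, 0],
  [0, 0, 0.4, 0, 0, 0, 0],
  [0, 0, 0.1, 0, 0, 0, 0],
  [0, 0, 0, 0, 0, 0, 0],
  [0, 0, 0, 0, 0, 0, 0],
])

```text
clock: 28.48
eef_pos: [647.6, -215.4, 142.0]
eef_rot: [3.141, 0.0, 1.571]
wrist_force: [-0.9, -0.5, -2.1]
finger_gap: 37.6
```

Emit:
jog_arm([
  [0, 0, 0.1, 0, 0, 0, 0],
  [0, 0, 0.1, 0, 0, 0, 0],
  [0, 0, 0, 0, 0, 0, 0],
  [0, 0, 0, 0, 0, 0, 0],
])

```text
clock: 28.98
eef_pos: [647.5, -215.3, 139.7]
eef_rot: [3.142, 0.0, 1.572]
wrist_force: [0.1, -0.3, -2.1]
finger_gap: 37.2
```

Emit:
jog_arm([
  [0, 0, 0.1, 0, 0, 0, 0],
  [0, 0, 0.05, 0, 0, 0, 0],
  [0, 0, 0, 0, 0, 0, 0],
  [0, 0, 0, 0, 0, 0, 0],
])

```text
clock: 29.48
eef_pos: [647.5, -215.3, 138.2]
eef_rot: [3.142, -0.0, 1.572]
wrist_force: [-0.3, -0.5, -1.8]
finger_gap: 37.3
```

Emit:
jog_arm([
  [0, 0, 0.03, 0, 0, 0, 0],
  [0, 0, 0, 0, 0, 0, 0],
  [0, 0, 0, 0, 0, 0, 0],
])

```text
clock: 29.85
eef_pos: [647.6, -215.3, 138.1]
eef_rot: [3.141, 0.0, 1.572]
wrist_force: [-0.6, 1.0, 2.5]
finger_gap: 37.2
```

Contact (−2.1 to +2.5 N). Release and rise.

Emit:
jog_arm([
  [0, 0, 0, 0, 0, 0, 4.5],
  [0, 0, 0, 0, 0, 0, 6],
  [0, 0, 0, 0, 0, 0, 7],
  [0, 0, 0, 0, 0, 0, 7],
  [0, 0, 0, 0, 0, 0, 7],
  [0, 0, -2, 0, 0, 0, 7],
  [0, 0, -4, 0, 0, 0, 7],
  [0, 0, -4, 0, 0, 0, 7],
  [0, 0, -1.5, 0, 0, 0, 7],
  [0, 0, 0, 0, 0, 0, 7],
  [0, 0, 0, 0, 0, 0, 7],
])

```text
clock: 31.22
eef_pos: [647.1, -215.2, 251.0]
eef_rot: [-3.139, -0.001, 1.572]
wrist_force: [0.7, 0.4, -1.0]
finger_gap: 69.9
```

```bash
python3 - <<'E'
from h import *
print(read_state()['eef_pos'],read_state()['eef_rot'])
p=camera('wrist'); save(p,'w10')
E
```

```text
[ 647.14724461 -215.18023013  251.03093717] [-3.13922068e+00 -9.35867256e-04  1.57150221e+00]
```

View pics/w10.png

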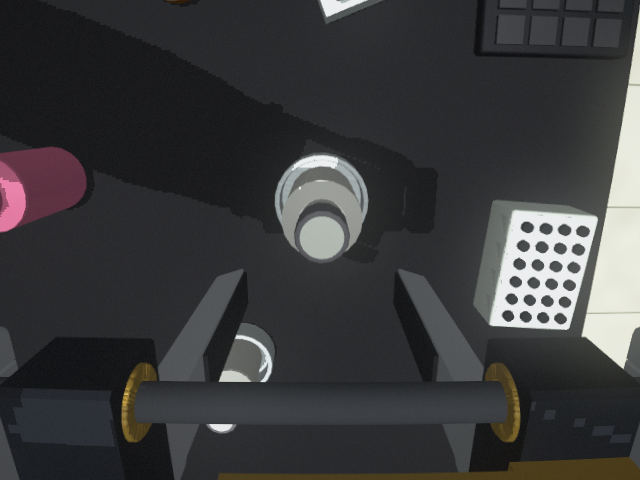

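The large round bottle is in its holder, at (320,215). Now to the large square bottle.

Emit:
jog_arm([
  [2, -0.8, 0, 0, 0, 0, 6.5],
  [4, -1.7, 0, 0, 0, 0, 6.5],
  [4.2, -1.7, 0, 0, 0, 0, 6.5],
  [4.2, -1.7, 0, 0, 0, 0, 6.5],
  [4.2, -1.7, 0, 0, 0, 0, 6.5],
  [4.2, -1.7, 0, 0, 0, 0, 6.5],
  [4.2, -1.7, 0, 0, 0, 0, 6.5],
  [4.2, -1.7, 0, 0, 0, 0, 6.5],
  [4, -1.7, 0, 0, 0, 0, 6.5],
  [2, -0.9, 0, 0, 0, 0, 6.5],
  [1, -0.5, 0, 0, 0, 0, 6.5],
  [0, 0, 0, 0, 0, 0, 6.5],
  [0, 0, 0, 0, 0, 0, 6.5],
])

```text
clock: 32.9
eef_pos: [489.5, 165.9, 252.6]
eef_rot: [-3.141, 0.0, 1.571]
wrist_force: [0.3, -0.6, 0.2]
finger_gap: 65.2
```

```bash
python3 - <<'E'
from h import *
print(read_state()['eef_pos'],read_state()['eef_rot'])
p=camera('wrist'); save(p,'w11'); print(proj(p,[[489.3,167.2,140]]))
E
```

```text
[489.54282116 165.87313045 252.60201266] [-3.14128728e+00  2.01033043e-04  1.57074514e+00]
[[322.17149119 233.9476401 ]]
```

View pics/w11.png

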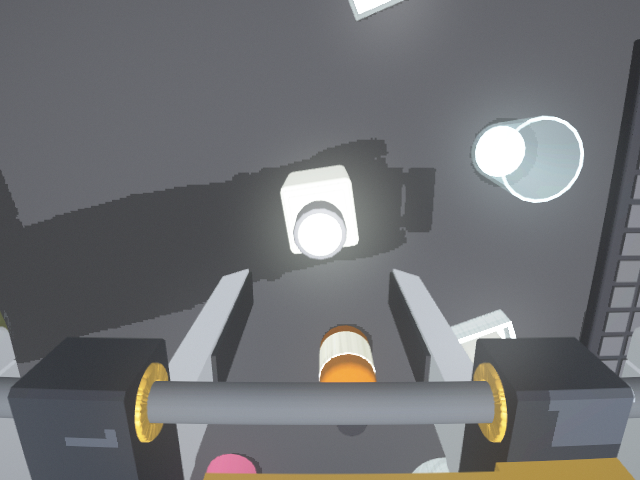

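The large square cap is at (320,233), on prediction, with body yaw about 0.11. Descend, grip and lift.

Emit:
jog_arm([
  [0.1, 0, 3, 0, 0, 0, 6.5],
  [0, 0, 4, 0, 0, 0, 6.5],
  [0, 0, 2.8, 0, 0, 0, 6.5],
  [0, 0, 1.5, 0, 0, 0, 6.5],
  [0, 0, 0.8, 0, 0, 0, 6.5],
  [0, 0, 0, 0, 0, 0, 6.5],
  [0, 0, 0, 0, 0, 0, 0],
  [0, 0, 0, 0, 0, 0, 0],
  [0, 0, 0, 0, 0, 0, 0],
  [0, 0, 0, 0, 0, 0, 0],
  [0, 0, 0, 0, 0, 0, 0],
], squeeze=35)

```text
clock: 34.33
eef_pos: [489.3, 167.6, 132.1]
eef_rot: [3.141, -0.0, 1.572]
wrist_force: [-1.1, 0.2, 3.8]
finger_gap: 37.2
```

Emit:
jog_arm([
  [0, 0, -1.5, 0, 0, 0, 0],
  [0, 0, -3, 0, 0, 0, 0],
  [0, 0, -4, 0, 0, 0, 0],
  [0, 0, -4, 0, 0, 0, 0],
  [0, 0, -2.5, 0, 0, 0, 0],
  [0, 0, -1, 0, 0, 0, 0],
  [0, 0, 0, 0, 0, 0, 0],
  [0, 0, 0, 0, 0, 0, 0],
])

```text
clock: 35.33
eef_pos: [488.9, 167.5, 290.7]
eef_rot: [-3.14, 0.001, 1.572]
wrist_force: [-0.3, 0.5, -1.9]
finger_gap: 37.2
```

Emit:
jog_arm([
  [1.5, 0.4, 0, 0, 0, 0, 0],
  [3, 0.8, 0, 0, 0, 0, 0],
  [4, 1, 0, 0, 0, 0, 0],
  [4, 1, 0, 0, 0, 0, 0],
  [4, 1, 0, 0, 0, 0, 0],
  [3.5, 0.9, 0, 0, 0, 0, 0],
  [1.9, 0.5, 0, 0, 0, 0, 0],
  [0, 0, 0, 0, 0, -3, 0],
  [0, 0, 0, 0, 0, -5, 0],
  [0, 0, 0, 0, 0, -5, 0],
  [0, 0, 0, 0, 0, -2.5, 0],
  [0, 0, 0, 0, 0, 0, 0],
  [0, 0, 0, 0, 0, 0, 0],
])

```text
clock: 36.95
eef_pos: [544.9, 387.1, 291.3]
eef_rot: [-3.141, 0.0, 1.841]
wrist_force: [-0.2, -0.1, -1.3]
finger_gap: 37.2
```

```bash
python3 - <<'E'
from h import *
s=read_state(); print(s['eef_pos'],s['eef_rot'],s['wrist_force'])
p=camera('wrist'); save(p,'w12')
p=camera('top'); save({'image':cv2.resize(p['image'][120:320,50:250],(600,600))},'t12')
E
```

```text
[544.93305777 387.08627608 291.32262577] [-3.14094863e+00  1.41825621e-04  1.84126301e+00] [-0.22067616 -0.09518644 -1.30218175]
```

View pics/w12.png

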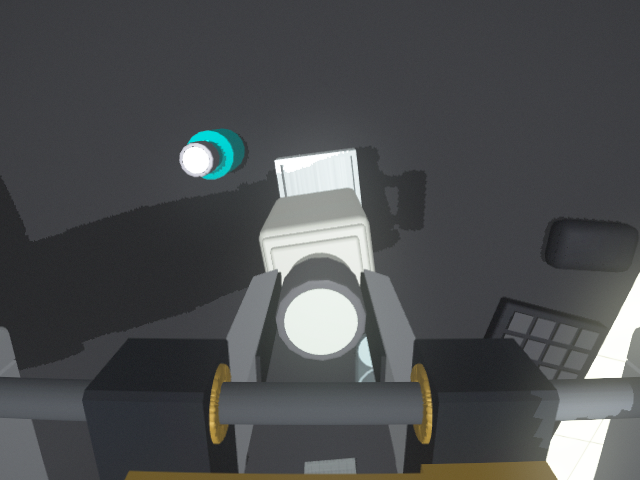

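View pics/t12.png

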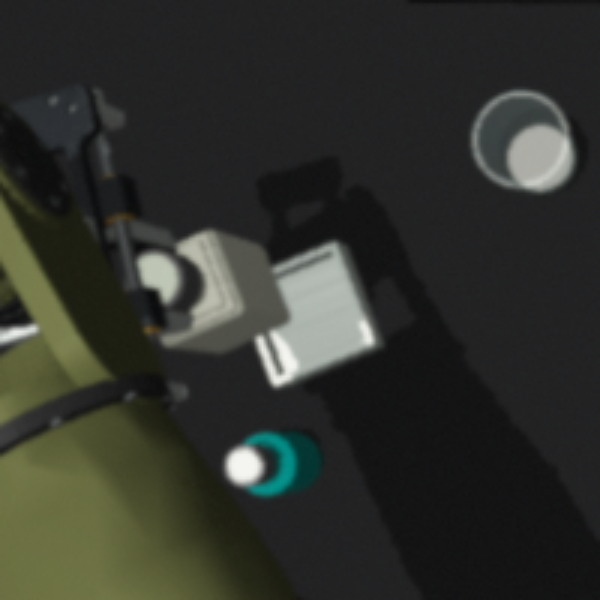

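The sides are parallel to the holder and the bottle is centred. Lower.

Emit:
jog_arm([
  [0, 0, 2, 0, 0, 0, 0],
  [0, 0, 4, 0, 0, 0, 0],
  [0, 0, 4, 0, 0, 0, 0],
  [0, 0, 2.5, 0, 0, 0, 0],
  [0, 0, 1.2, 0, 0, 0, 0],
  [0, 0, 0.8, 0, 0, 0, 0],
  [0, 0, 0.4, 0, 0, 0, 0],
  [0, 0, 0.2, 0, 0, 0, 0],
  [0, 0, 0.1, 0, 0, 0, 0],
  [0, 0, 0, 0, 0, 0, 0],
  [0, 0, 0, 0, 0, 0, 0],
])

```text
clock: 38.42
eef_pos: [545.2, 386.7, 140.1]
eef_rot: [3.141, -0.0, 1.842]
wrist_force: [-0.2, 0.3, -2.3]
finger_gap: 37.3
```

Emit:
jog_arm([
  [0, 0, 0.1, 0, 0, 0, 0],
  [0, 0, 0.05, 0, 0, 0, 0],
  [0, 0, 0, 0, 0, 0, 0],
  [0, 0, 0, 0, 0, 0, 0],
])

```text
clock: 38.92
eef_pos: [545.1, 386.6, 138.3]
eef_rot: [-3.142, 0.0, 1.842]
wrist_force: [-0.3, 0.5, -1.9]
finger_gap: 37.7
```

Emit:
jog_arm([
  [0, 0, 0.03, 0, 0, 0, 0],
  [0, 0, 0.02, 0, 0, 0, 0],
  [0, 0, 0, 0, 0, 0, 0],
  [0, 0, 0, 0, 0, 0, 0],
])

```text
clock: 39.42
eef_pos: [545.1, 386.7, 138.2]
eef_rot: [3.141, -0.0, 1.842]
wrist_force: [-2.2, -1.7, 3.8]
finger_gap: 37.3
```

Contact (3.8 N). Release, rise and back off for the final look.

Emit:
jog_arm([
  [0, 0, 0, 0, 0, 0, 4.5],
  [0, 0, 0, 0, 0, 0, 6],
  [0, 0, 0, 0, 0, 0, 7],
  [0, 0, 0, 0, 0, 0, 7],
  [0, 0, 0, 0, 0, 0, 7],
  [0, 0, -2, 0, 0, 0, 7],
  [0, 0, -4, 0, 0, 0, 7],
  [0, 0, -4, 0, 0, 0, 7],
  [0, 0, -3, 0, 0, 0, 7],
  [0, 0, -1, 0, 0, 0, 7],
  [0, -3, 0, 0, 0, 0, 7],
  [0, -4, 0, 0, 0, 0, 7],
  [0, -4, 0, 0, 0, 0, 7],
  [0, -4, 0, 0, 0, 0, 7],
  [0, -4, 0, 0, 0, 0, 7],
  [0, -3, 0, 0, 0, 0, 7],
  [0, 0, 0, 0, 0, 0, 7],
  [0, 0, 0, 0, 0, 0, 7],
])

```text
clock: 41.68
eef_pos: [333.6, 327.8, 277.8]
eef_rot: [3.142, 0.0, 1.842]
wrist_force: [-0.6, -0.4, 0.1]
finger_gap: 70.0
```

```bash
python3 - <<'E'
from fit import *
print(read_state()['eef_pos'],read_state()['clock'])
Hq={'round_large':(647.1,-215),'round_small':(558.6,-394.2),'square_large':(545.2,386.7),'square_small':(670.8,-8.6)}
for v in ['top','side']:
    p=camera(v); save(p,v+'F')
    im=cv2.resize(p['image'],None,fx=2,fy=2,interpolation=cv2.INTER_CUBIC)
    for n,c in Hq.items():
        h=cv2.findContours((render(p,'bottle_'+n,[c[0],c[1],6,.38 if 'sq' in n else 0])>127).astype(np.uint8),cv2.RETR_EXTERNAL,cv2.CHAIN_APPROX_NONE)[0]
        cv2.drawContours(im,h,-1,(255,0,0),1)
    save({'image':im[260:900,240:1040][:600] if v=='side' else im[260:700,220:1020]},'F_'+v)
E
```

```text
[333.56705022 327.80318437 277.80818868] 41.675
```

View pics/F_top.png

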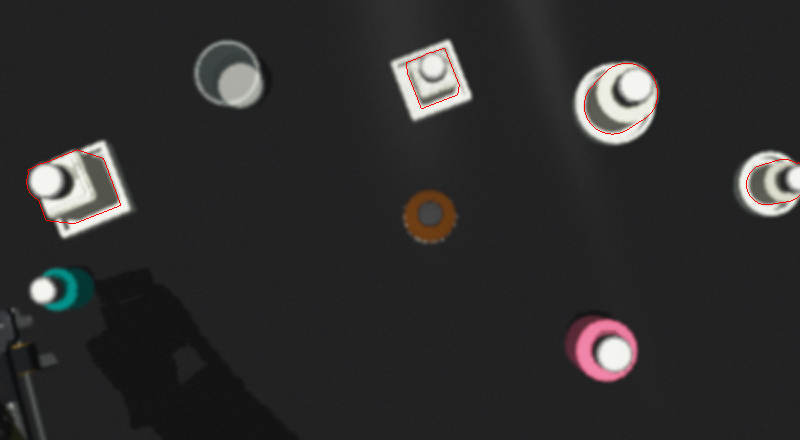

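View pics/sideF.png

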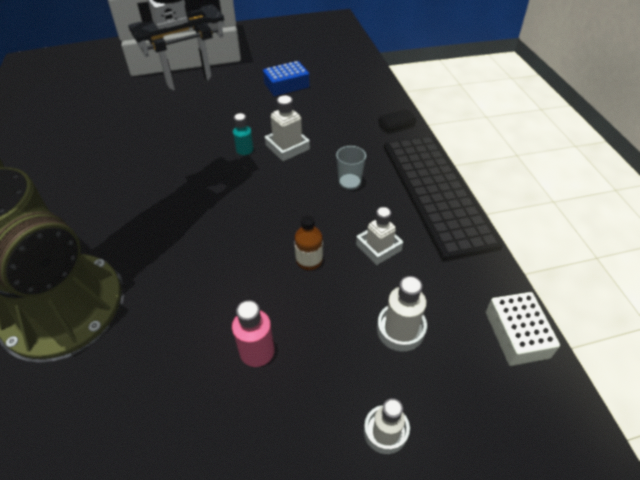

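View pics/F_side.png

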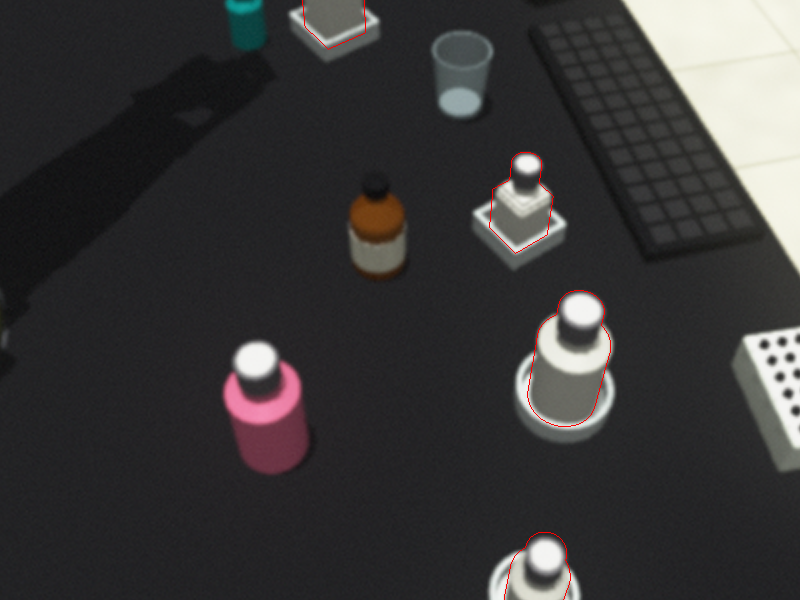

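All four bottles stand upright at the holder-floor height (model outlines at z = 6 mm match). The amber bottle (430,216) and beaker (227,73) are unchanged from the first overlay. Handing in.

```bash
python3 -c "
from cell import *
print(sign_off())"
```

```text
the job is handed in; nothing more can be done
None
```

All four cream bottles are standing upright in their matching holders, and the job is handed in at about 42 s. I gripped each by its cap and lowered it until the wrist force showed contact with the holder's floor: 5.5 N for each small bottle, 2.5 N for the large round and 3.8 N for the large square. Then I released it.

- **Placement:** The last top and side pictures match models standing upright on the 6 mm floors at the holder centres. The top view shows all four outlines fitting, though the small round cap is at the picture's edge. In the side view the large square and small round bottles were partly cropped, but the full side picture and the wrist picture after release (small round) show them standing in their holders. That match was judged by eye.
- **Other objects:** The amber bottle, the beaker and the pink and turquoise look-alikes are at the same pixels as before.
- **What disagreed:** In my first fits, two bottle masks were missing or poor, so I took new pictures and refitted them. The two-view fits put most bottoms 1 to 4 mm below their true height, roughly the calibration error.

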